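Nest the stray pot and shut the lapping leaves of the pot chest

TASK

Put the stray tapered pot away: lower it into the pot that leans in the open chest so that it is nested fully home, keeping hold of it until it is down. Then shut the chest completely, the rebated leaf first and the flanged leaf last so that its flange laps over the rebate; leave everything else on the bench where it is.

Things in the scene. Friction and masses are not known exactly. Their poses are not given: they have to be found in the camera images.
- chest: Fixed grey metal chest, open on top, outside 260 (its x) x 270 (its y) x 150 mm high, walls and floor 6 mm. Origin: centre of its underside, z up; its front (-x) faces the robot, give or take some yaw. Its two leaves hinge on the left (+y) and right (-y) top edges: axes along chest x at y = +-135, z = 150 mm. Shut, they lie flat on the rim, outer faces at z = 160 mm.
- rebated_leaf (a joint): Left (+y) leaf, rad: 0 shut flat, 1.57 upright, stop at 2.0 (leaning outward). 260 mm long. From the hinge: 10 mm thick panel to 117 mm, then to 141 mm a lip 4 mm thick, level with the inner face, so the outer face is stepped down along the free edge. 0.4 kg. Stiff hinge: stays where left, 1 to 5 N at the free edge moves it; firm stop when shut.
- flanged_leaf (a joint): Right (-y) leaf, rad: 0 shut flat, 1.57 upright, stop at 2.0 (leaning outward). 260 mm long. From the hinge: 10 mm thick panel to 125 mm, then to 149 mm a flange 4.5 mm thick, level with the outer face, which laps 20 mm over the other leaf's lip. 0.4 kg, same stiff hinge. If it is shut first, the other cannot go fully down.
- rebated_edge (a point): Middle of the rebated leaf's free edge, on the outer face of its lip: 141 mm from the hinge axis, 4 mm out from the leaf's inner face (the plane through the hinge axis). Each leaf has a knob (22 mm wide, 20 mm high) on its outer face, 85 mm from the hinge at chest x = +75 mm.
- flanged_edge (a point): Middle of the flanged leaf's free edge, on its outer face: 149 mm from the hinge axis, 10 mm out from the leaf's inner face (the plane through the hinge axis).
- pot_center (a point): Centre (on the axis, half-way up) of the stray pot, upright on the bench: dark steel, open at the top, tapered, 85 mm high, 42 mm across the foot, 66 mm across the rim, wall 3 mm, solid bottom 34 mm thick; 0.25 to 0.5 kg. z runs along its axis towards the mouth.
- nest_home (a point): Where the stray pot's centre lies when fully nested. The pot fixed mid-width in the chest has the same shape and leans 30 degrees, its mouth up and towards chest -x. z of this point runs along its axis out of the mouth. The fixed rim's centre is 8.5 mm along +z from here; the nested pot's rim stands 34 mm farther. 8 mm play on entering, 1.8 mm all round when home.
- tin_center (a point): Bystander near the pot: closed straight-sided aluminium tin, 60 mm across, 95 mm high; point at its centre.
- dish_center (a point): Bystander near the pot: shallow steel dish, 76 mm across, 35 mm high; point at its centre.
- hammer: Bystander: hammer lying on the bench left of the chest.
- wrench: Bystander: wrench lying close in front of the robot, to the left.
- brush: Bystander: brush lying close in front of the robot, to the right.
- mug: Bystander: white mug on the left of the bench, 80 mm across, 90 mm high.
- pot: The stray pot itself, as described at pot_center; origin at the centre of its underside.
Not all that is in view belongs to the job. Leave any brown or yellow look-alike of the pot alone.

How it is judged:
By the outcome, as a careful person would: the job done as asked, in the order asked, and still so for the second after the job is handed in, with the robot touching nothing.
It also fails if it takes over 72 s, if anything falls off the work surface, if the arm or the gripper's body presses on something with over 40 N, if the wrist force passes 120 N, or if a joint passes its speed limit or range.

ROBOT

A 7-joint arm with a two-finger parallel gripper is mounted at the origin on the work surface. World frame = base frame: x ahead of the robot, y to its left, z up, the work surface at z = 0. Lengths are in m, angles in degrees, forces in N, time in s.
With the tool pointing down it reaches from about 0.4 to 0.85 m from the base axis. Payload 4.5 kg.
Tool frame: the origin (TCP) lies at the very end of the fingers, on their centre line; the grasp point (between the pads) lies behind it (r.grasp_offset is the z of the grasp point in the tool frame, in m); z points along the fingers, x is the direction in which the jaws open and shut, and the axes are right-handed (so a half turn about z gives the same grasp; the last joint's range is limited). The gripper opens to 85 mm and grips with 20 to 120 N. Pads are 22 mm wide; open, the fingers measure 114 mm over their backs; the gripper's body (76 mm by 85 mm) begins 54 mm behind the grasp point. The pads swing forward as they close: fully open they stand 13 mm farther back than shut.
Start: joints at [-68.938, 39.483, -11.15, 89.685, 9.013, 51.709, -12.324], TCP at [0.205, 0.591, 0.231] pointing down, gripper open.
Joint ranges: [-172.22, 172.22], [-26.19, 119.32], [-84.43, 86.54], [7.71, 146.69], [-57.33, 237.33], [2.42, 119.75], [-152.13, 152.13]. Speed limits (degrees/s): [147.25, 147.25, 180, 180, 180, 180, 180].

INTERFACE

Orientations are given as a 3x3 rotation matrix whose columns are the frame's x, y, z axes.
In Python, from plant import r gives the robot as it stands.
- The arm moves only by the tool servo_tool, never from a script. Its argument "series" is a list of rows, each an object of numbers: "x", "y", "z": the shift along the world's x, y, z in m; "twist": the turn about the world's z in degrees. In form: [{"x": .., "y": .., "z": .., "twist": ..}, ...]. A call has 1 to 10 rows; each row is the pose to reach, as a shift and turn from the pose commanded when the call began; what a row does not reach only later rows make up. A row lasts 1/12 s, in which the tool goes at most 41.7 mm and 7.16 degrees, less where a joint would pass 70% of its speed; a pose out of reach is approached as far as the arm can. A call with a gripper value outside its range is refused whole. "gripper" is the finger opening in m, from 0 to 0.0854, set as the call begins (left out, the last holds). The fingers move at their own pace and stop on an object; the grip force is fixed at half the most. Time passes only in rows, so rows that repeat a pose let the fingers close. It gives the time, the measured TCP pose, the force and the opening at its end, in the units of the state.
- r.observe(): the state, without advancing time (a new reading comes with each control period).
- r.snapshot(name): name is "scene" or "top" or "wrist"; returns the picture (420x560x3 uint8, red, green, blue); there is no depth.
- r.camera_model(name): a dict with "intrinsics" (3x3 intrinsics, pixels), "rvec" (rotation vector, rad) and "tvec" (3), from world to camera coordinates, as OpenCV has them. Camera axes: x right, y down, z forward; pixel columns grow to the right and rows downward; lengths in m; the calibration is good to about 2 mm. A picture is of the moment at which its call begins: read the wrist's pose just before it. camera_model takes no time and is no camera call; for the wrist camera it gives the pose at the moment of the call.
- r.sign_off(): hands the job in, once; it reports no verdict.
Trained networks look in the newest picture that a camera, given by its name, has taken for a name from the list of things; names that differ only in an ending like _2 or _b are one class to them, and where a whole thing is asked for, a point or a joint stands for the part that bears it (a point fixed in the world has none). Each returns a list of dicts, best first, with "confidence" (0 to 1); they miss things now and then, are a little off and sometimes report something else, mostly with a low value. They report only what shows in the picture. A call takes as long as a camera call. They do not tell look-alikes from the thing itself.
- r.look_for(camera, thing): "xyz" ([x, y, z] in m, in world coordinates, good to about 4 mm: the middle of the surface that is visible of it).
- r.mark_of(camera, thing): "xyz" ([x, y, z] in m, in world coordinates, good to about 4 mm: a listed point, or the origin of a listed thing).
The state is a dict: "time": time; "q": joint angles; "joint_vel": joint speeds; "joint_torque": joint torques, N m; "ee_pos": TCP position; "tool_rot": TCP orientation; "wrist_force": force on the tool from outside, world axes, zero at the start; "moment": the same for the moment, N m; "gripper_width": opening from 0.0 (shut) to 1.0 (fully open).
Only numpy, scipy, OpenCV 4.12 (cv2) and the standard library are available. Lean on these libraries where they do the work, as an engineer would, in place of code of your own. Each camera call takes 0.05 s, during which the arm holds its last target. There are 200 camera calls.

## Working session

There is one attempt and no reset: what is moved stays moved. The work goes in short steps, Python scripts to look and compute and a tool call to move; the robot and the scene stay as the last step left them, time stands still between calls to the robot, and variables do not carry over. Pictures are saved under pics/ and viewed, about 8 in all and at most 12, crops included, and the job is handed in when it is done.

Besides the shell and the picture viewer there is one more tool, called in YAML: its name, and indented under it one key for each argument. servo_tool: Moves the arm, as the interface text tells. Its arguments: {"type":"object","properties":{"series":{"type":"array"},"gripper":{"type":"number"}},"required":["series"]}

```bash
ls; mkdir -p pics; python3 - <<'E'
from plant import r
import cv2,numpy as np
s=r.observe();print(s['time'],s['ee_pos'],np.round(s['tool_rot'],3).tolist(),s['wrist_force'],s['gripper_width'],r.grasp_offset)
a=r.snapshot('scene');b=r.snapshot('top')
cv2.imwrite('pics/scene.png',a[:,:,::-1]);cv2.imwrite('pics/top.png',b[:,:,::-1])
for c in('scene','top'):
  for t in('pot_center','nest_home','tin_center','dish_center','rebated_edge','flanged_edge','chest','mug','hammer'):
    print(c,t,[(np.round(d['xyz'],3).tolist(),round(d['confidence'],2)) for d in r.mark_of(c,t)])
E
```

```text
pics
0.0 [0.20459238 0.58985448 0.23047291] [[0.328, 0.945, -0.001], [0.945, -0.328, -0.002], [-0.002, 0.0, -1.0]] [ 0.16291332 -0.10433292  0.40827633] 0.9970015855310314 -0.0187
scene pot_center [([0.52, -0.393, 0.041], 0.95), ([0.638, -0.435, 0.043], 0.67), ([0.412, -0.392, 0.041], 0.57), ([0.516, 0.512, 0.002], 0.23)]
scene nest_home [([0.572, 0.175, 0.092], 0.74)]
scene tin_center []
scene dish_center [([0.454, -0.272, 0.018], 0.52)]
scene rebated_edge [([0.578, 0.349, 0.281], 0.62)]
scene flanged_edge [([0.53, 0.034, 0.3], 0.84), ([0.528, -0.391, -0.002], 0.31)]
scene chest [([0.549, 0.173, -0.002], 0.92), ([0.514, 0.512, 0.0], 0.42)]
scene mug [([0.293, 0.386, -0.004], 0.89)]
scene hammer [([0.517, 0.51, -0.0], 0.76)]
top pot_center [([0.528, -0.393, 0.045], 0.85), ([0.643, -0.434, 0.047], 0.85), ([0.415, -0.397, 0.041], 0.76)]
top nest_home [([0.569, 0.176, 0.09], 0.92), ([0.513, 0.507, 0.001], 0.29)]
top tin_center [([0.623, -0.266, 0.049], 0.6)]
top dish_center [([0.458, -0.266, 0.016], 0.9)]
top rebated_edge [([0.581, 0.354, 0.288], 0.8), ([0.528, -0.394, 0.042], 0.72)]
top flanged_edge [([0.526, 0.038, 0.299], 0.58), ([0.553, 0.173, 0.001], 0.4)]
top chest [([0.551, 0.176, 0.003], 0.67)]
top mug [([0.29, 0.383, 0.003], 0.7), ([0.555, 0.178, 0.0], 0.5), ([0.582, 0.352, 0.287], 0.45)]
top hammer [([0.514, 0.507, -0.003], 0.8)]
```

View pics/scene.png

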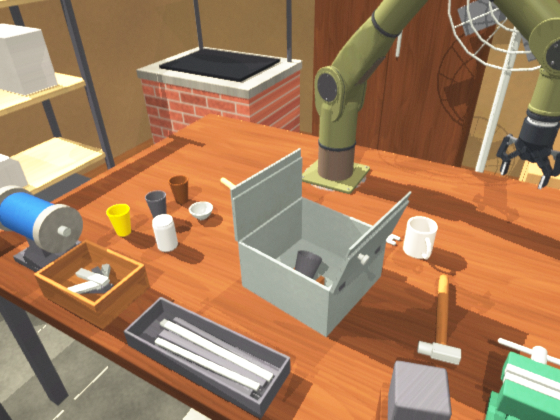

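View pics/top.png

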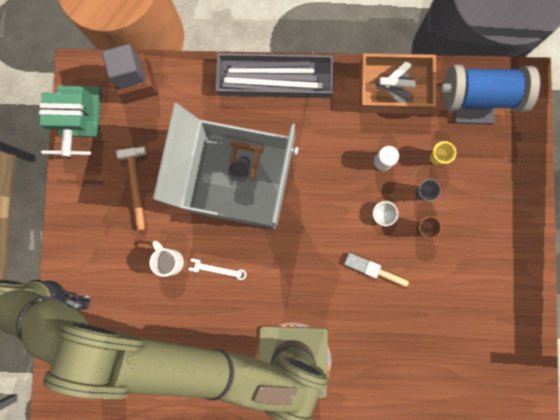

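Candidates for the stray pot, given as (scene pixel) / (top pixel):
- Dark pot at (157,207)/(429,190): matches "dark steel".
- Brown look-alike at (179,190)/(429,227).
- Yellow look-alike at (120,220)/(444,153).
- White tin at (165,233)/(387,158).
- Dish at (201,212)/(385,213).

I choose the dark one, at about (0.525,-0.393). Next I'll check it in a close crop, together with the chest.

```bash
python3 - <<'E'
import cv2,numpy as np
def comp(img,a,b,k,out):
    f=lambda c:cv2.resize(img[c[1]:c[3],c[0]:c[2]],None,fx=k,fy=k,interpolation=cv2.INTER_CUBIC)
    A,B=f(a),f(b);o=np.zeros((600,A.shape[1]+B.shape[1],3),np.uint8);o[:A.shape[0],:A.shape[1]]=A;o[:B.shape[0],A.shape[1]:]=B;cv2.imwrite(out,o[:,:800])
t=cv2.imread('pics/top.png');s=cv2.imread('pics/scene.png')
comp(t,(150,95,304,235),(404,165,454,240),4,'pics/c_top.png')
comp(s,(228,145,414,330),(138,175,192,245),3.2,'pics/c_sc.png')
E
```

```text
(no output)
```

View pics/c_top.png

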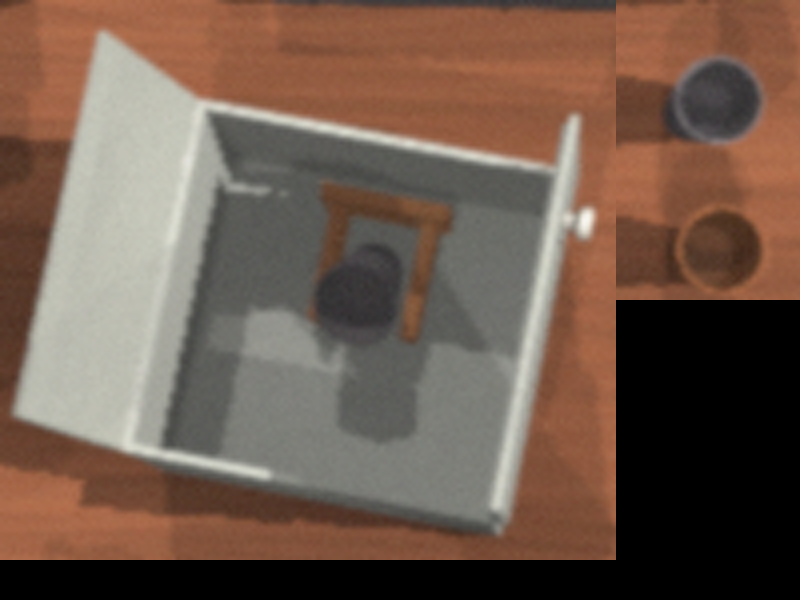

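View pics/c_sc.png

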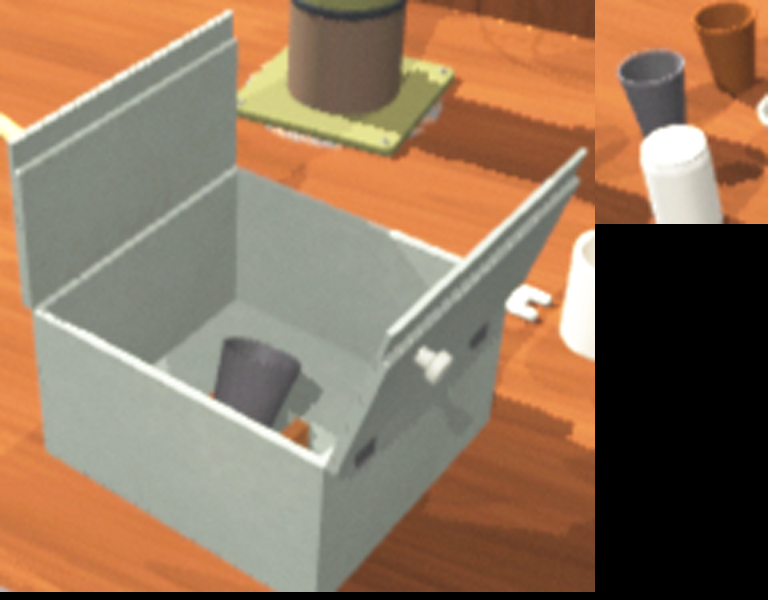

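The crops confirm the dark pot with a bright rim: top crop (718,100), scene crop (652,90). The left leaf is open wide and the right one is close to upright. The nested pot is at top crop (360,295). Next I'll fit the chest pose to the corners.

```bash
cat > h.py <<'E'
import numpy as np,cv2
from plant import r
def proj(c,P):
    m=r.camera_model(c);return cv2.projectPoints(np.asarray(P,float).reshape(-1,1,3),np.asarray(m['rvec'],float),np.asarray(m['tvec'],float),np.asarray(m['intrinsics'],float),None)[0][:,0]
def ray(c,uv,z):
    m=r.camera_model(c);R=cv2.Rodrigues(np.asarray(m['rvec'],float))[0];C=-R.T@np.asarray(m['tvec'],float).ravel()
    d=R.T@np.linalg.inv(m['intrinsics'])@np.array([*uv,1.]);return C+d*(z-C[2])/d[2]
def T(p,P):
    c,s=np.cos(p[2]),np.sin(p[2]);P=np.atleast_2d(P);return np.c_[p[0]+c*P[:,0]-s*P[:,1],p[1]+s*P[:,0]+c*P[:,1],P[:,2]]
def leaf(side,th,a,out,x):  # side +1 rebated(+y), -1 flanged
    y=-np.cos(th)*a+np.sin(th)*out; z=np.sin(th)*a+np.cos(th)*out
    return [x,side*(.135+y),.150+z]
E
python3 - <<'E'
from h import *
from scipy.optimize import least_squares
t=lambda u,v:(150+u/4,95+v/4)
s=lambda u,v:(228+u/3.2,145+v/3.2)
obs=[('top',t(200,103),lambda p:[.13,.135,.15]),('top',t(128,450),lambda p:[-.13,.135,.15]),
('top',t(102,30),lambda p:leaf(1,p[3],.141,0,.13)),('top',t(14,413),lambda p:leaf(1,p[3],.141,0,-.13)),
('scene',s(38,308),lambda p:[.13,-.135,.15]),('scene',s(332,470),lambda p:[.13,.135,.15]),
('scene',s(12,140),lambda p:leaf(-1,p[4],.149,.005,.13)),('scene',s(232,12),lambda p:leaf(-1,p[4],.149,.005,-.13)),
('scene',s(583,152),lambda p:leaf(1,p[3],.141,.0,-.13)),('top',t(575,116),lambda p:leaf(-1,p[4],.149,.005,.13)),
('top',t(555,165),lambda p:[.13,-.132,.15])]
f=lambda p:np.concatenate([proj(c,T(p,g(p)))[0]-uv for c,uv,g in obs])
S=least_squares(f,[.55,.175,-.17,1.7,1.6],loss='soft_l1');p=S.x
print(np.round(p,4),np.degrees(p[2:]));print(np.round(f(p).reshape(-1,2),1).tolist())
np.save('p.npy',p)
c,sn=np.cos(p[2]),np.sin(p[2])
for n in ([.572,.175],[.569,.176]):
    d=np.array(n)-p[:2];print('nest chest xy',[c*d[0]+sn*d[1],-sn*d[0]+c*d[1]])
print('redge',T(p,leaf(1,p[3],.141,.004,0)),'fedge',T(p,leaf(-1,p[4],.149,.010,0)))
# rim of pots in top view: stray rim centre z=.085 ; fixed rim z .098
print('stray',ray('top',(404+(718-616)/4,165+100/4),.085),'fixed rim',ray('top',t(356,293),.098))
E
```

```text
[ 0.5525  0.1808 -0.1704  1.8343  1.5952] [ -9.76224451 105.09883522  91.39684489]
[[-1.8, -1.4], [-3.0, -0.4], [-0.3, -0.1], [0.1, 0.6], [-1.1, -0.2], [-1.4, -1.7], [-0.5, -0.3], [-0.0, -1.2], [0.5, -2.4], [-0.7, -0.5], [0.0, 0.4]]
nest chest xy [np.float64(0.02015765711163558), np.float64(-0.002419051330056272)]
nest chest xy [np.float64(0.0170315374552714), np.float64(-0.0019422118454353594)]
redge [[0.58231751 0.35384966 0.28509045]] fedge [[0.52734282 0.03432491 0.29871195]]
stray [ 0.52286887 -0.39062517  0.085     ] fixed rim [0.57251927 0.17428516 0.098     ]
```

servo_tool:
  series:
    - {"x": 0.01,"y": -0.03,"z": 0.03,"twist": 3}
    - {"x": 0.02,"y": -0.06,"z": 0.06,"twist": 6}
    - {"x": 0.03,"y": -0.09,"z": 0.08,"twist": 9.5}
    - {"x": 0.045,"y": -0.125,"z": 0.09,"twist": 9.5}
    - {"x": 0.06,"y": -0.165,"z": 0.1,"twist": 9.5}
    - {"x": 0.07,"y": -0.2,"z": 0.1,"twist": 9.5}
    - {"x": 0.085,"y": -0.24,"z": 0.1,"twist": 9.5}
    - {"x": 0.1,"y": -0.28,"z": 0.1,"twist": 9.5}
    - {"x": 0.115,"y": -0.32,"z": 0.1,"twist": 9.5}
    - {"x": 0.13,"y": -0.36,"z": 0.1,"twist": 9.5}

```text
time: 1.83
ee_pos: [0.3336, 0.2326, 0.3316]
tool_rot: [[0.167, 0.986, 0.001], [0.986, -0.167, 0.001], [0.001, 0.001, -1.0]]
wrist_force: [1.7, 0.3, -0.2]
gripper_width: 0.999
```

servo_tool:
  series:
    - {"x": 0.008,"y": -0.04}
    - {"x": 0.016,"y": -0.08}
    - {"x": 0.024,"y": -0.12}
    - {"x": 0.032,"y": -0.16}
    - {"x": 0.044,"y": -0.2}
    - {"x": 0.056,"y": -0.24}
    - {"x": 0.068,"y": -0.28}
    - {"x": 0.08,"y": -0.32}
    - {"x": 0.09,"y": -0.36}
    - {"x": 0.105,"y": -0.395}

```text
invalid input
```

servo_tool:
  series:
    - {"x": 0.012,"y": -0.035,"z": -0.01}
    - {"x": 0.025,"y": -0.07,"z": -0.02}
    - {"x": 0.038,"y": -0.105,"z": -0.03}
    - {"x": 0.05,"y": -0.135,"z": -0.045}
    - {"x": 0.06,"y": -0.165,"z": -0.06}
    - {"x": 0.07,"y": -0.19,"z": -0.08}
    - {"x": 0.078,"y": -0.21,"z": -0.1}
    - {"x": 0.084,"y": -0.228,"z": -0.11}
    - {"x": 0.084,"y": -0.228,"z": -0.11}
    - {"x": 0.084,"y": -0.228,"z": -0.11}

```text
invalid input
```

```bash
python3 - <<'E'
from h import *
a=r.snapshot('wrist');cv2.imwrite('pics/w1.png',a[:,:,::-1])
print(r.observe()['ee_pos'])
for t in('pot_center',):
    print([(np.round(d['xyz'],3).tolist(),round(d['confidence'],2)) for d in r.mark_of('wrist',t)])
hsv=cv2.cvtColor(a,cv2.COLOR_RGB2HSV)
m=((hsv[...,1]<70)&(hsv[...,2]<170)).astype(np.uint8)
n,l,st,ce=cv2.connectedComponentsWithStats(m)
for i in range(1,n):
    if st[i,4]>400: print(st[i],ce[i])
print(proj('wrist',[[.524,-.392,.085],[.524,-.392,.0]]))
E
```

```text
[0.33656064 0.22279094 0.33110925]
[]
[ 394   64   45   58 1717] [419.83692487  90.56027956]
[    0   220   560   200 73317] [270.69496842 337.41589263]
[[-148.96722532  384.35276308]
 [ -87.62499438  342.02306594]]
```

View pics/w1.png

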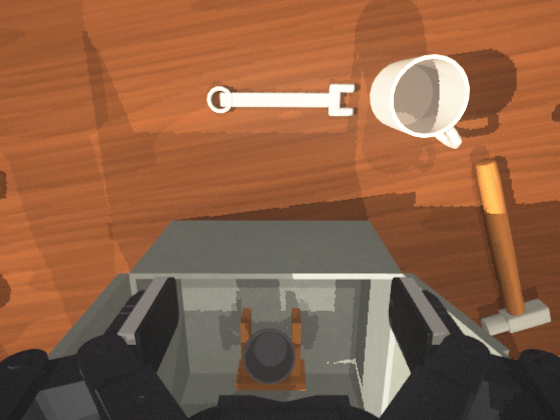

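The wrist view shows the chest's fixed pot at (270,355), the mug at (420,95) and the wrench. The moves were refused because the rows left out twist, so I'll repeat them with it.

servo_tool:
  series:
    - {"x": 0.008,"y": -0.04,"z": 0,"twist": 0}
    - {"x": 0.016,"y": -0.08,"z": 0,"twist": 0}
    - {"x": 0.024,"y": -0.12,"z": 0,"twist": 0}
    - {"x": 0.032,"y": -0.16,"z": 0,"twist": 0}
    - {"x": 0.044,"y": -0.2,"z": 0,"twist": 0}
    - {"x": 0.056,"y": -0.24,"z": 0,"twist": 0}
    - {"x": 0.068,"y": -0.28,"z": 0,"twist": 0}
    - {"x": 0.08,"y": -0.32,"z": 0,"twist": 0}
    - {"x": 0.09,"y": -0.36,"z": 0,"twist": 0}
    - {"x": 0.105,"y": -0.395,"z": 0,"twist": 0}

```text
time: 2.77
ee_pos: [0.4379, -0.1632, 0.3315]
tool_rot: [[0.169, 0.986, -0.0], [0.986, -0.169, -0.001], [-0.001, -0.0, -1.0]]
wrist_force: [1.4, 0.8, -0.2]
gripper_width: 0.998
```

servo_tool:
  series:
    - {"x": 0.012,"y": -0.035,"z": -0.01,"twist": 0}
    - {"x": 0.025,"y": -0.07,"z": -0.02,"twist": 0}
    - {"x": 0.038,"y": -0.105,"z": -0.03,"twist": 0}
    - {"x": 0.05,"y": -0.135,"z": -0.045,"twist": 0}
    - {"x": 0.06,"y": -0.165,"z": -0.06,"twist": 0}
    - {"x": 0.07,"y": -0.19,"z": -0.08,"twist": 0}
    - {"x": 0.078,"y": -0.21,"z": -0.1,"twist": 0}
    - {"x": 0.084,"y": -0.228,"z": -0.11,"twist": 0}
    - {"x": 0.084,"y": -0.228,"z": -0.11,"twist": 0}
    - {"x": 0.084,"y": -0.228,"z": -0.11,"twist": 0}

```text
time: 3.6
ee_pos: [0.5222, -0.3886, 0.2202]
tool_rot: [[0.168, 0.986, -0.001], [0.986, -0.168, 0.001], [0.001, -0.001, -1.0]]
wrist_force: [-0.4, 0.1, -0.4]
gripper_width: 1.002
```

```bash
python3 - <<'E'
from h import *
a=r.snapshot('wrist');cv2.imwrite('pics/w2.png',a[:,:,::-1])
print(r.observe()['ee_pos'])
for t in('pot_center',):
    print([(np.round(d['xyz'],3).tolist(),round(d['confidence'],2)) for d in r.mark_of('wrist',t)])
print(proj('wrist',[[.524,-.392,.085],[.524,-.392,.034]]))
E
```

```text
[ 0.52268878 -0.38764742  0.22120853]
[([0.638, -0.439, 0.042], 0.89), ([0.412, -0.391, 0.04], 0.74), ([0.523, -0.394, 0.044], 0.62)]
[[277.02802682 195.45111664]
 [277.80294289 179.76249948]]
```

View pics/w2.png

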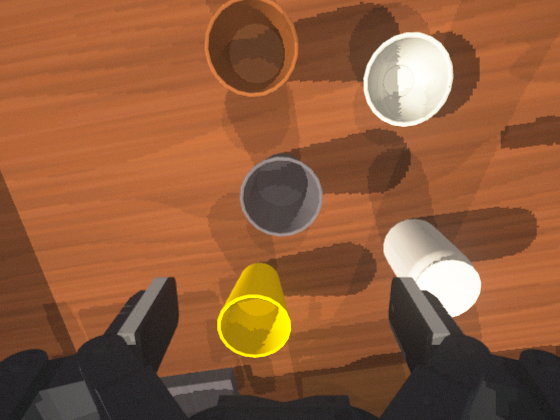

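The dark pot's rim is centred at (281,196), within 3 mm of the prediction. The brown, yellow, tin and dish are all clear of the fingers. Descending to grasp near the rim.

servo_tool:
  series:
    - {"x": 0.001,"y": 0.002,"z": -0.03,"twist": 0}
    - {"x": 0.001,"y": 0.002,"z": -0.06,"twist": 0}
    - {"x": 0.001,"y": 0.002,"z": -0.09,"twist": 0}
    - {"x": 0.001,"y": 0.002,"z": -0.12,"twist": 0}
    - {"x": 0.001,"y": 0.002,"z": -0.145,"twist": 0}
    - {"x": 0.001,"y": 0.002,"z": -0.16,"twist": 0}
    - {"x": 0.001,"y": 0.002,"z": -0.167,"twist": 0}
    - {"x": 0.001,"y": 0.002,"z": -0.167,"twist": 0}

```text
time: 4.37
ee_pos: [0.5233, -0.3849, 0.0538]
tool_rot: [[0.166, 0.986, -0.001], [0.986, -0.166, 0.002], [0.001, -0.001, -1.0]]
wrist_force: [-0.1, -0.2, 0.2]
gripper_width: 1.0
```

servo_tool:
  series:
    - {"x": 0,"y": 0,"z": 0,"twist": 0}
    - {"x": 0,"y": 0,"z": 0,"twist": 0}
    - {"x": 0,"y": 0,"z": 0,"twist": 0}
    - {"x": 0,"y": 0,"z": 0,"twist": 0}
    - {"x": 0,"y": 0,"z": 0,"twist": 0}
    - {"x": 0,"y": 0,"z": 0,"twist": 0}
    - {"x": 0,"y": 0,"z": 0,"twist": 0}
    - {"x": 0,"y": 0,"z": 0,"twist": 0}
  gripper: 0.04

```text
time: 5.03
ee_pos: [0.5247, -0.3876, 0.057]
tool_rot: [[0.167, 0.986, 0.004], [0.986, -0.167, -0.002], [-0.002, 0.004, -1.0]]
wrist_force: [-0.7, -0.5, 5.8]
gripper_width: 0.727
```

servo_tool:
  series:
    - {"x": 0,"y": 0,"z": 0.02,"twist": 0}
    - {"x": 0,"y": 0,"z": 0.05,"twist": 0}
    - {"x": -0.005,"y": 0.0,"z": 0.09,"twist": 0}
    - {"x": -0.01,"y": 0.0,"z": 0.13,"twist": 0}
    - {"x": -0.015,"y": 0.01,"z": 0.165,"twist": 0}
    - {"x": -0.02,"y": 0.03,"z": 0.2,"twist": 0}
    - {"x": -0.03,"y": 0.06,"z": 0.22,"twist": 0}
    - {"x": -0.04,"y": 0.09,"z": 0.23,"twist": 0}
    - {"x": -0.05,"y": 0.125,"z": 0.235,"twist": 0}
    - {"x": -0.06,"y": 0.16,"z": 0.235,"twist": 0}

```text
time: 5.87
ee_pos: [0.463, -0.2255, 0.2915]
tool_rot: [[0.168, 0.986, 0.004], [0.986, -0.168, -0.001], [-0.001, 0.004, -1.0]]
wrist_force: [0.7, 0.2, -3.9]
gripper_width: 0.724
```

servo_tool:
  series:
    - {"x": 0,"y": 0.03,"z": 0.025,"twist": 0}
    - {"x": 0.002,"y": 0.06,"z": 0.05,"twist": 0}
    - {"x": 0.004,"y": 0.095,"z": 0.07,"twist": 0}
    - {"x": 0.006,"y": 0.13,"z": 0.085,"twist": 0}
    - {"x": 0.008,"y": 0.17,"z": 0.09,"twist": 0}
    - {"x": 0.01,"y": 0.21,"z": 0.09,"twist": 0}
    - {"x": 0.012,"y": 0.25,"z": 0.09,"twist": 0}
    - {"x": 0.014,"y": 0.29,"z": 0.09,"twist": 0}
    - {"x": 0.016,"y": 0.33,"z": 0.09,"twist": 0}
    - {"x": 0.018,"y": 0.37,"z": 0.09,"twist": 0}

```text
time: 6.7
ee_pos: [0.4802, 0.1451, 0.38]
tool_rot: [[0.167, 0.986, 0.001], [0.986, -0.167, -0.0], [0.0, 0.001, -1.0]]
wrist_force: [1.2, 0.7, -4.3]
gripper_width: 0.726
```

servo_tool:
  series:
    - {"x": 0,"y": 0.02,"z": 0,"twist": 0}
    - {"x": 0,"y": 0.035,"z": 0,"twist": 0}
    - {"x": 0,"y": 0.045,"z": 0,"twist": 0}
    - {"x": 0,"y": 0.05,"z": -0.03,"twist": 0}
    - {"x": 0,"y": 0.05,"z": -0.065,"twist": 0}
    - {"x": 0,"y": 0.05,"z": -0.1,"twist": 0}
    - {"x": 0,"y": 0.05,"z": -0.135,"twist": 0}
    - {"x": 0,"y": 0.05,"z": -0.165,"twist": 0}
    - {"x": 0,"y": 0.05,"z": -0.185,"twist": 0}
    - {"x": 0,"y": 0.05,"z": -0.19,"twist": 0}

```text
time: 7.53
ee_pos: [0.4792, 0.1915, 0.1866]
tool_rot: [[0.168, 0.986, -0.006], [0.986, -0.168, -0.003], [-0.004, -0.005, -1.0]]
wrist_force: [-0.8, 0.2, -3.9]
gripper_width: 0.726
```

```bash
python3 - <<'E'
from h import *
s=r.observe();print(s['ee_pos'],s['wrist_force'],s['gripper_width'])
a=r.snapshot('top');cv2.imwrite('pics/t2.png',cv2.resize(a[95:235,150:310],None,fx=4,fy=4)[:,:,::-1])
a=r.snapshot('scene');cv2.imwrite('pics/s2.png',cv2.resize(a[100:330,228:414],None,fx=2.6,fy=2.6)[:,:,::-1])
E
```

```text
[0.47916173 0.19146725 0.18659046] [-0.83480245  0.19988896 -3.90502648] 0.7264736843916335
```

View pics/s2.png

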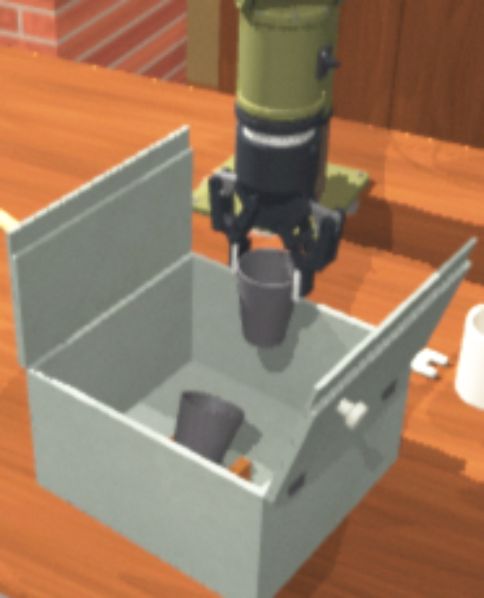

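The pot is held upright above the front part of the chest. Now I pull it towards chest -x so the front wall's top edge pivots it in the jaws to about 30°.

servo_tool:
  series:
    - {"x": -0.014,"y": 0.002,"z": 0,"twist": 0}
    - {"x": -0.024,"y": 0.004,"z": 0,"twist": 0}
    - {"x": -0.03,"y": 0.005,"z": 0,"twist": 0}
    - {"x": -0.034,"y": 0.006,"z": 0,"twist": 0}
    - {"x": -0.038,"y": 0.006,"z": 0,"twist": 0}

```text
time: 8.05
ee_pos: [0.447, 0.1998, 0.1912]
tool_rot: [[0.168, 0.986, 0.009], [0.986, -0.168, 0.002], [0.004, 0.008, -1.0]]
wrist_force: [7.5, -2.1, 1.5]
gripper_width: 0.724
```

servo_tool:
  series:
    - {"x": -0.003,"y": 0.0005,"z": 0,"twist": 0}
    - {"x": -0.006,"y": 0.001,"z": 0,"twist": 0}
    - {"x": -0.009,"y": 0.0015,"z": 0,"twist": 0}
    - {"x": -0.009,"y": 0.0015,"z": 0,"twist": 0}

```text
time: 8.38
ee_pos: [0.4406, 0.2013, 0.192]
tool_rot: [[0.169, 0.985, 0.013], [0.986, -0.17, 0.004], [0.006, 0.012, -1.0]]
wrist_force: [8.9, -3.2, 3.0]
gripper_width: 0.729
```

servo_tool:
  series:
    - {"x": -0.004,"y": 0.0005,"z": 0,"twist": 0}
    - {"x": -0.008,"y": 0.001,"z": 0,"twist": 0}
    - {"x": -0.012,"y": 0.002,"z": 0,"twist": 0}
    - {"x": -0.015,"y": 0.0025,"z": 0,"twist": 0}
    - {"x": -0.015,"y": 0.0025,"z": 0,"twist": 0}

```text
time: 8.8
ee_pos: [0.425, 0.2049, 0.1919]
tool_rot: [[0.169, 0.986, 0.012], [0.986, -0.169, 0.005], [0.007, 0.011, -1.0]]
wrist_force: [7.1, -1.1, 3.4]
gripper_width: 0.725
```

```bash
python3 - <<'E'
from h import *
b=r.snapshot('top');a=r.snapshot('scene')
A=cv2.resize(a[150:290,270:400],None,fx=3.5,fy=3.5,interpolation=cv2.INTER_CUBIC);B=cv2.resize(b[150:250,180:270],None,fx=3.5,fy=3.5)
o=np.zeros((490,A.shape[1]+B.shape[1],3),np.uint8);o[:A.shape[0],:A.shape[1]]=A;o[:B.shape[0],A.shape[1]:]=B
cv2.imwrite('pics/s3.png',o[:,:,::-1])
E
```

```text
(no output)
```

View pics/s3.png

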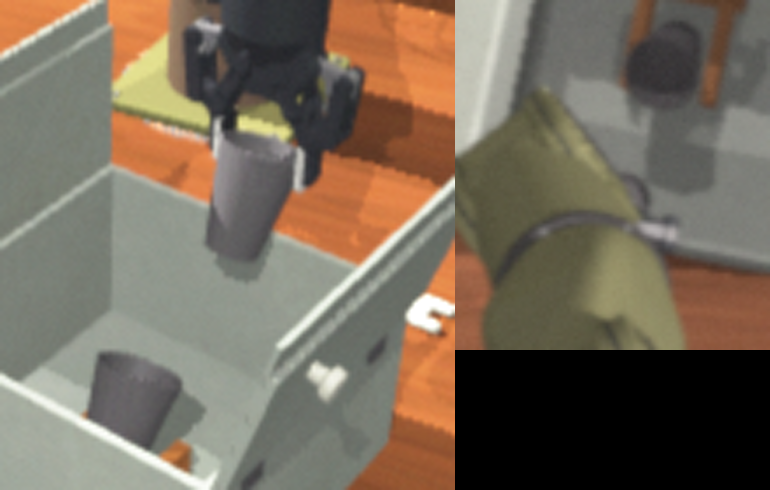

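It is tilting the right way, to about 28° by geometry, and looks parallel to the fixed pot. I'll nudge it 3 mm more, then move to the pre-insertion pose on the nest axis.

servo_tool:
  series:
    - {"x": -0.003,"y": 0.0005,"z": 0,"twist": 0}
    - {"x": -0.004,"y": 0.0005,"z": 0,"twist": 0}
    - {"x": 0.01,"y": -0.002,"z": 0.002,"twist": 0}
    - {"x": 0.035,"y": -0.005,"z": 0.0,"twist": 0}
    - {"x": 0.065,"y": -0.01,"z": -0.005,"twist": 0}
    - {"x": 0.09,"y": -0.014,"z": -0.01,"twist": 0}
    - {"x": 0.1,"y": -0.016,"z": -0.014,"twist": 0}
    - {"x": 0.1,"y": -0.016,"z": -0.014,"twist": 0}
    - {"x": 0.1,"y": -0.016,"z": -0.014,"twist": 0}
    - {"x": 0.1,"y": -0.016,"z": -0.014,"twist": 0}

```text
time: 9.73
ee_pos: [0.5176, 0.1879, 0.1754]
tool_rot: [[0.166, 0.986, -0.002], [0.986, -0.166, 0.0], [-0.0, -0.002, -1.0]]
wrist_force: [0.2, 0.1, -4.5]
gripper_width: 0.729
```

```bash
python3 - <<'E'
from h import *
P=[]
b=r.snapshot('top');P.append(r.observe()['ee_pos']);a=r.snapshot('scene');P.append(r.observe()['ee_pos'])
for c in('scene','top'):
  for t in('pot_center','nest_home'):
    print(c,t,[(np.round(d['xyz'],3).tolist(),round(d['confidence'],2)) for d in r.mark_of(c,t)]);P.append(r.observe()['ee_pos'])
P=np.array(P);print(P.mean(0),P.std(0),r.observe()['wrist_force'])
A=cv2.resize(a[170:290,280:380],None,fx=4.5,fy=4.5,interpolation=cv2.INTER_CUBIC);B=cv2.resize(b[120:215,190:266],None,fx=4.5,fy=4.5,interpolation=cv2.INTER_CUBIC)
o=np.zeros((540,A.shape[1]+B.shape[1],3),np.uint8);o[:A.shape[0],:A.shape[1]]=A;o[:B.shape[0],A.shape[1]:]=B
cv2.imwrite('pics/s4.png',o[:,:,::-1])
E
```

```text
scene pot_center [([0.637, -0.435, 0.044], 0.98), ([0.53, 0.18, 0.164], 0.86), ([0.41, -0.395, 0.04], 0.59), ([0.291, 0.389, -0.001], 0.31)]
scene nest_home [([0.566, 0.178, 0.09], 0.95)]
top pot_center [([0.642, -0.432, 0.042], 0.79), ([0.414, -0.393, 0.045], 0.76), ([0.291, 0.385, 0.002], 0.34)]
top nest_home [([0.516, 0.505, 0.0], 0.64), ([0.572, 0.173, 0.09], 0.61)]
[0.51825071 0.18802431 0.17561323] [3.98300446e-04 1.25704729e-04 4.57550671e-05] [ 0.228329    0.10562831 -4.13843986]
```

View pics/s4.png

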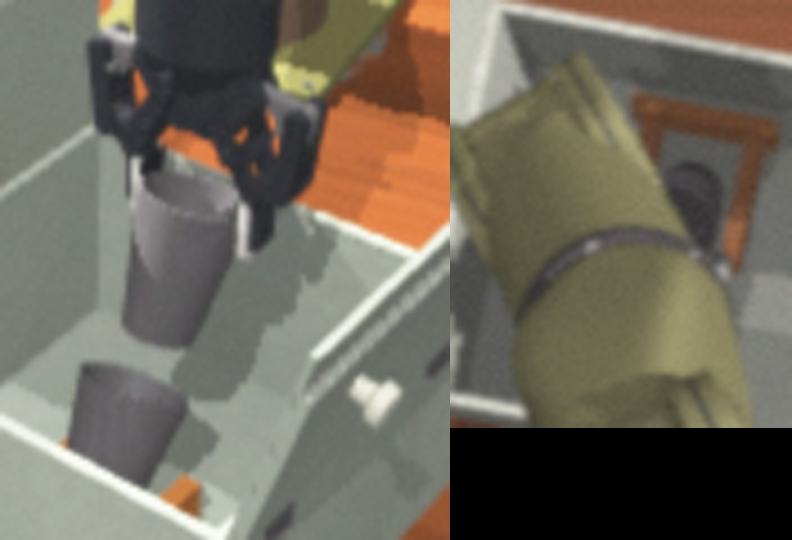

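View 9: the held pot is clear above the fixed mouth and seems tilted a little less. I'll measure the tilt by projecting its outline against the picture.

```bash
python3 - <<'E'
from h import *
ex=np.array([.986,-.169,0]);ey=np.array([.169,.986,0]);ez=np.array([0,0,1.])
tcp=np.array([.5183,.188,.1756]);piv=tcp+[0,0,.0167]
im=cv2.imread('pics/s4.png');rows=[]
c2=lambda q:((q-[280,170])*4.5)
def frame(base_piv,tilt,up=.0145,dn=.0705):
    a=-np.sin(tilt)*ex+np.cos(tilt)*ez
    return base_piv+up*a,base_piv-dn*a,a
for t in(20,25,30,35):
    R,F,a=frame(piv,np.radians(t));q=c2(proj('scene',[R,F]));print(t,q.round(0).tolist(),np.degrees(np.arctan2(*(q[1]-q[0]))).round(1))
for n in([.570,.176,.091],):
    a=-.5*ex+.866*ez;n=np.array(n);q=c2(proj('scene',[n+.0085*a,n-.0425*a]));print('fixed',q.round(0).tolist(),np.degrees(np.arctan2(*(q[1]-q[0]))).round(1))
# overlay
o=im.copy()
def ring(C,a,rad,col):
    e=np.cross(ey,a);P=[C+rad*(np.cos(t)*e+np.sin(t)*ey) for t in np.linspace(0,2*np.pi,60)]
    cv2.polylines(o,[c2(proj('scene',P)).astype(int)],True,col,1)
for t,col in((22,(0,255,255)),(30,(0,255,0))):
    R,F,a=frame(piv,np.radians(t));ring(R,a,.033,col);ring(F,a,.021,col)
a=-.5*ex+.866*ez;ring(n+.0085*a,a,.033,(0,0,255))
cv2.imwrite('pics/s5.png',cv2.resize(o[100:500,40:290],None,fx=1.5,fy=1.5))
E
```

```text
20 [[202.0, 183.0], [167.0, 323.0]] -14.1
25 [[203.0, 183.0], [161.0, 325.0]] -16.5
30 [[204.0, 183.0], [156.0, 326.0]] -18.8
35 [[206.0, 183.0], [150.0, 326.0]] -21.1
fixed [[136.0, 381.0], [108.0, 464.0]] -18.8
```

View pics/s5.png

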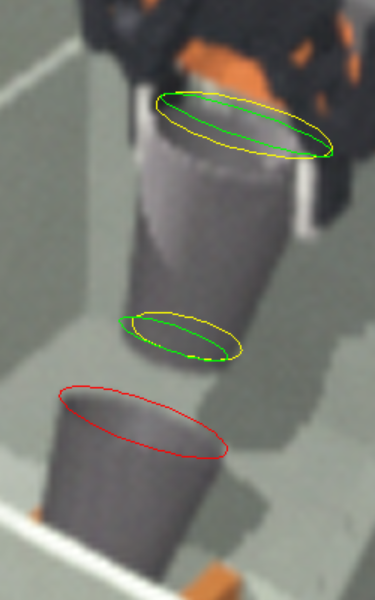

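```bash
python3 - <<'E'
from h import *
from scipy.optimize import least_squares
ex=np.array([.986,-.169,0]);ey=np.array([.169,.986,0]);ez=np.array([0,0,1.])
piv=np.array([.5183,.188,.1756+.0167])
c=lambda q:(((q-[280,170])*4.5)-[40,100])*1.5
th=np.linspace(0,2*np.pi,120)
def rings(p):
    t,ro=p[3],p[4];a=-np.sin(t)*ex+np.cos(t)*(np.cos(ro)*ez+np.sin(ro)*ey)
    C=piv+p[0]*ex+p[1]*ey+p[2]*ez
    e1=np.cross(ey,a);e1/=np.linalg.norm(e1);e2=np.cross(a,e1)
    return [c(proj('scene',[C+s*a+r_*(np.cos(k)*e1+np.sin(k)*e2) for k in th])) for s,r_ in((.0145,.033),(-.0705,.021))]
def f(p):
    R,F=rings(p);g=lambda Q:[Q[:,0].min(),Q[:,0].max(),Q[:,1].max()]
    return np.r_[np.array(g(R))-[140,301,178],np.array(g(F))-[122,240,375],np.array(p[:3])*500,p[4]*20]
S=least_squares(f,[0,0,0,.4,0],diff_step=1e-3);print(np.round(S.x[:3]*1000,1),np.degrees(S.x[3:]).round(1),f(S.x).round(1))
E
```

```text
[ 4.2 -5.6 -7.6] [16.6 -1.3] [-7.7  9.2 -0.4  3.5 -4.4 -0.1  2.1 -2.8 -3.8 -0.4]
```

The fit gives a tilt of only about 17°. It also suggests the commanded pose is truer than the measured one, which looks biased by about (-3,+4) mm. I'll go back to the wall edge and pivot it further.

servo_tool:
  series:
    - {"x": -0.03,"y": 0.005,"z": 0.014,"twist": 0}
    - {"x": -0.065,"y": 0.011,"z": 0.015,"twist": 0}
    - {"x": -0.09,"y": 0.015,"z": 0.015,"twist": 0}
    - {"x": -0.1,"y": 0.017,"z": 0.015,"twist": 0}
    - {"x": -0.106,"y": 0.018,"z": 0.015,"twist": 0}
    - {"x": -0.112,"y": 0.019,"z": 0.015,"twist": 0}
    - {"x": -0.117,"y": 0.02,"z": 0.015,"twist": 0}
    - {"x": -0.121,"y": 0.02,"z": 0.015,"twist": 0}
    - {"x": -0.121,"y": 0.02,"z": 0.015,"twist": 0}

```text
time: 10.78
ee_pos: [0.4039, 0.2087, 0.192]
tool_rot: [[0.169, 0.986, 0.011], [0.986, -0.169, 0.004], [0.006, 0.01, -1.0]]
wrist_force: [6.8, -1.1, 3.1]
gripper_width: 0.724
```

servo_tool:
  series:
    - {"x": 0.01,"y": -0.002,"z": 0,"twist": 0}
    - {"x": 0.04,"y": -0.007,"z": 0,"twist": 0}
    - {"x": 0.075,"y": -0.012,"z": -0.005,"twist": 0}
    - {"x": 0.105,"y": -0.018,"z": -0.01,"twist": 0}
    - {"x": 0.121,"y": -0.02,"z": -0.015,"twist": 0}
    - {"x": 0.121,"y": -0.02,"z": -0.015,"twist": 0}
    - {"x": 0.121,"y": -0.02,"z": -0.015,"twist": 0}

```text
time: 11.37
ee_pos: [0.5196, 0.1864, 0.1743]
tool_rot: [[0.169, 0.986, -0.002], [0.986, -0.169, -0.001], [-0.001, -0.002, -1.0]]
wrist_force: [-1.1, 0.0, -4.2]
gripper_width: 0.723
```

```bash
python3 - <<'E'
from h import *
a=r.snapshot('scene');print(r.observe()['ee_pos'])
print([(np.round(d['xyz'],3).tolist(),round(d['confidence'],2)) for d in r.mark_of('scene','pot_center')])
ex=np.array([.986,-.169,0]);ey=np.array([.169,.986,0]);ez=np.array([0,0,1.])
o=cv2.resize(a[192:282,288:344],None,fx=6.5,fy=6.5,interpolation=cv2.INTER_CUBIC)[:,:,::-1].copy();clean=o.copy()
c=lambda q:((q-[288,192])*6.5).astype(int)
def ring(C,a,rad,col):
    e=np.cross(ey,a);cv2.polylines(o,[c(proj('scene',[C+rad*(np.cos(t)*e+np.sin(t)*ey) for t in np.linspace(0,6.28,60)]))],True,col,1)
piv=np.array([.521,.184,.175+.0167-.003])
for t,col in((20,(0,255,255)),(30,(0,255,0))):
    t=np.radians(t);A=-np.sin(t)*ex+np.cos(t)*ez;ring(piv+.0145*A,A,.033,col);ring(piv-.0705*A,A,.021,col)
A=-.5*ex+.866*ez;n=np.array([.570,.1755,.0905]);ring(n+.0085*A,A,.033,(0,0,255))
cv2.imwrite('pics/s6.png',np.hstack([clean,o]))
E
```

```text
[0.51847908 0.18699823 0.17457873]
[([0.54, 0.18, 0.167], 0.84), ([0.639, -0.434, 0.044], 0.83), ([0.624, -0.266, 0.045], 0.72), ([0.412, -0.394, 0.04], 0.58)]
```

View pics/s6.png

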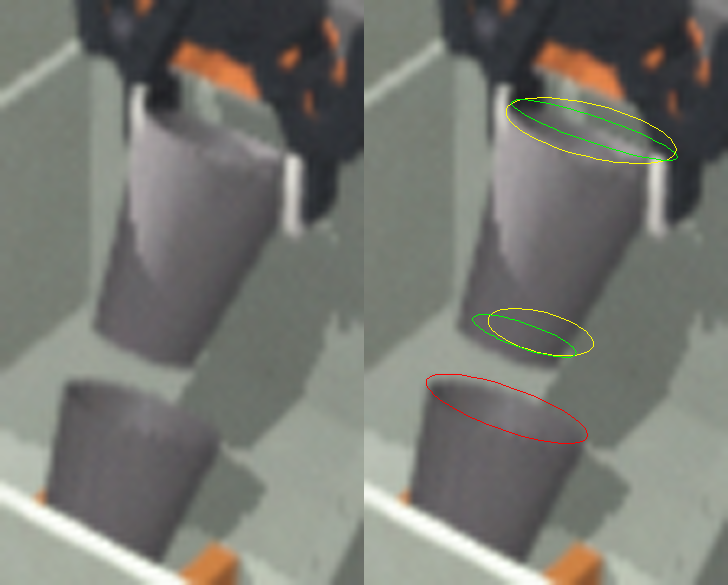

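View 11: the held pot is now at about 27° and parallel to the fixed one. By the picture it has slipped about 6 mm along chest +x in the pads, and I allow for that. I'll insert along the nest axis in steps, watching the force.

servo_tool:
  series:
    - {"x": 0.001,"y": 0.001,"z": -0.015,"twist": 0}
    - {"x": 0.0025,"y": 0.0015,"z": -0.029,"twist": 0}
    - {"x": 0.005,"y": 0.001,"z": -0.033,"twist": 0}
    - {"x": 0.0075,"y": 0.0005,"z": -0.0375,"twist": 0}
    - {"x": 0.01,"y": 0,"z": -0.042,"twist": 0}
    - {"x": 0.01,"y": 0,"z": -0.042,"twist": 0}

```text
time: 11.97
ee_pos: [0.5297, 0.1872, 0.1331]
tool_rot: [[0.167, 0.986, 0.0], [0.986, -0.167, -0.0], [-0.0, 0.0, -1.0]]
wrist_force: [0.1, 0.3, -3.7]
gripper_width: 0.729
```

servo_tool:
  series:
    - {"x": 0.0025,"y": -0.0005,"z": -0.0044,"twist": 0}
    - {"x": 0.005,"y": -0.001,"z": -0.0088,"twist": 0}
    - {"x": 0.0075,"y": -0.0015,"z": -0.013,"twist": 0}
    - {"x": 0.0075,"y": -0.0015,"z": -0.013,"twist": 0}

```text
time: 12.3
ee_pos: [0.5371, 0.1855, 0.1196]
tool_rot: [[0.168, 0.986, -0.0], [0.986, -0.168, -0.0], [-0.001, -0.0, -1.0]]
wrist_force: [0.2, 0.2, -4.1]
gripper_width: 0.724
```

servo_tool:
  series:
    - {"x": 0.002,"y": -0.0003,"z": -0.0035,"twist": 0}
    - {"x": 0.004,"y": -0.0006,"z": -0.007,"twist": 0}
    - {"x": 0.006,"y": -0.001,"z": -0.0105,"twist": 0}
    - {"x": 0.006,"y": -0.001,"z": -0.0105,"twist": 0}

```text
time: 12.63
ee_pos: [0.5415, 0.1837, 0.1091]
tool_rot: [[0.168, 0.986, -0.003], [0.986, -0.168, -0.002], [-0.003, -0.003, -1.0]]
wrist_force: [-2.6, -1.5, -3.6]
gripper_width: 0.722
```

servo_tool:
  series:
    - {"x": 0.001,"y": -0.0002,"z": -0.002,"twist": 0}
    - {"x": 0.0025,"y": -0.0004,"z": -0.0045,"twist": 0}
    - {"x": 0.0025,"y": -0.0004,"z": -0.0045,"twist": 0}

```text
time: 12.88
ee_pos: [0.5436, 0.1825, 0.1045]
tool_rot: [[0.168, 0.986, -0.004], [0.986, -0.168, -0.003], [-0.004, -0.004, -1.0]]
wrist_force: [-3.6, -4.0, -2.9]
gripper_width: 0.724
```

servo_tool:
  series:
    - {"x": 0.0,"y": -0.0015,"z": -0.002,"twist": 0}
    - {"x": 0.001,"y": -0.003,"z": -0.004,"twist": 0}
    - {"x": 0.001,"y": -0.003,"z": -0.004,"twist": 0}

```text
time: 13.13
ee_pos: [0.5443, 0.1818, 0.1017]
tool_rot: [[0.166, 0.986, -0.003], [0.986, -0.166, -0.0], [-0.001, -0.003, -1.0]]
wrist_force: [-6.5, -2.3, 4.7]
gripper_width: 0.724
```

servo_tool:
  series:
    - {"x": 0.001,"y": 0,"z": -0.002,"twist": 0}
    - {"x": 0.002,"y": 0,"z": -0.004,"twist": 0}
    - {"x": 0.002,"y": 0,"z": -0.004,"twist": 0}

```text
time: 13.38
ee_pos: [0.5446, 0.1816, 0.1002]
tool_rot: [[0.165, 0.986, -0.005], [0.986, -0.165, -0.001], [-0.002, -0.005, -1.0]]
wrist_force: [-15.9, -4.1, 29.8]
gripper_width: 0.722
```

The force has risen along the nest axis direction (-16, -4, +30 N), which suggests it is bottoming. I'll check the depth numerically.

```bash
python3 - <<'E'
from h import *
pc,nh=[],[]
for i in range(6):
    a=r.snapshot('scene')
    for n,L in(('pot_center',pc),('nest_home',nh)):
        for d in r.mark_of('scene',n):
            x=np.array(d['xyz'])
            if abs(x[0]-.57)<.06 and abs(x[1]-.176)<.06: L.append(x);break
print(np.round(pc,3).tolist());print(np.round(nh,3).tolist())
s=r.observe();print(s['ee_pos'],s['wrist_force'],s['moment'])
cv2.imwrite('pics/s7.png',a[:,:,::-1])
E
```

```text
[[0.567, 0.174, 0.094], [0.564, 0.173, 0.094], [0.567, 0.174, 0.093], [0.567, 0.176, 0.094], [0.566, 0.173, 0.092], [0.567, 0.172, 0.092]]
[[0.569, 0.173, 0.092], [0.568, 0.175, 0.093], [0.567, 0.174, 0.09], [0.567, 0.174, 0.092], [0.568, 0.176, 0.093], [0.564, 0.176, 0.094]]
[0.54460429 0.18155577 0.10024452] [-16.80468722  -4.65968617  28.74267407] [-0.12412472  3.02749223  0.42217473]
```

Six network readings put the pot centre within about 1.3 mm of nest_home. It is down, so I'll ease the load, release and lift straight up.

servo_tool:
  series:
    - {"x": -0.001,"y": 0,"z": 0.0015,"twist": 0}
    - {"x": -0.001,"y": 0,"z": 0.002,"twist": 0}

```text
time: 14.45
ee_pos: [0.5447, 0.1815, 0.1006]
tool_rot: [[0.164, 0.986, -0.003], [0.986, -0.164, -0.001], [-0.001, -0.003, -1.0]]
wrist_force: [-8.5, -2.8, 7.7]
gripper_width: 0.722
```

servo_tool:
  series:
    - {"x": 0,"y": 0,"z": 0,"twist": 0}
    - {"x": 0,"y": 0,"z": 0,"twist": 0}
    - {"x": 0,"y": 0,"z": 0,"twist": 0}
    - {"x": 0,"y": 0,"z": 0,"twist": 0}
    - {"x": 0,"y": 0,"z": 0,"twist": 0}
  gripper: 0.085

```text
time: 14.87
ee_pos: [0.548, 0.1819, 0.0994]
tool_rot: [[0.167, 0.986, 0.001], [0.986, -0.167, 0.001], [0.001, 0.001, -1.0]]
wrist_force: [-0.8, -0.3, -0.5]
gripper_width: 0.997
```

servo_tool:
  series:
    - {"x": 0,"y": 0,"z": 0.01,"twist": 0}
    - {"x": 0,"y": 0,"z": 0.025,"twist": 0}
    - {"x": 0,"y": 0,"z": 0.05,"twist": 0}
    - {"x": 0,"y": 0,"z": 0.085,"twist": 0}
    - {"x": 0,"y": 0,"z": 0.125,"twist": 0}
    - {"x": 0,"y": 0,"z": 0.16,"twist": 0}
    - {"x": 0,"y": 0,"z": 0.19,"twist": 0}
    - {"x": 0,"y": 0,"z": 0.2,"twist": 0}

```text
time: 15.53
ee_pos: [0.5496, 0.1826, 0.3052]
tool_rot: [[0.167, 0.986, 0.009], [0.986, -0.167, 0.004], [0.005, 0.008, -1.0]]
wrist_force: [0.1, 0.6, -0.5]
gripper_width: 0.996
```

```bash
python3 - <<'E'
from h import *
for c in('scene','wrist'):
  P=[[],[]]
  for i in range(5):
    a=r.snapshot(c)
    for n,L in(('pot_center',P[0]),('nest_home',P[1])):
        for d in r.mark_of(c,n):
            x=np.array(d['xyz'])
            if abs(x[0]-.57)<.06 and abs(x[1]-.176)<.06: L.append(x);break
  print(c,[(len(L),np.round(np.mean(L,0),4).tolist()) for L in P if L])
  cv2.imwrite(f'pics/after_{c}.png',a[:,:,::-1])
s=cv2.imread('pics/after_scene.png');w=cv2.imread('pics/after_wrist.png')
A=cv2.resize(s[215:295,275:345],None,fx=6,fy=6,interpolation=cv2.INTER_CUBIC);B=cv2.resize(w,(373,280))
o=np.zeros((480,A.shape[1]+373,3),np.uint8);o[:480,:420]=A;o[:280,420:]=B
cv2.imwrite('pics/s8.png',o)
E
```

```text
scene [(5, [0.5665, 0.1729, 0.0923]), (5, [0.5671, 0.1744, 0.0923])]
wrist [(5, [0.5659, 0.1726, 0.0931])]
```

View pics/s8.png

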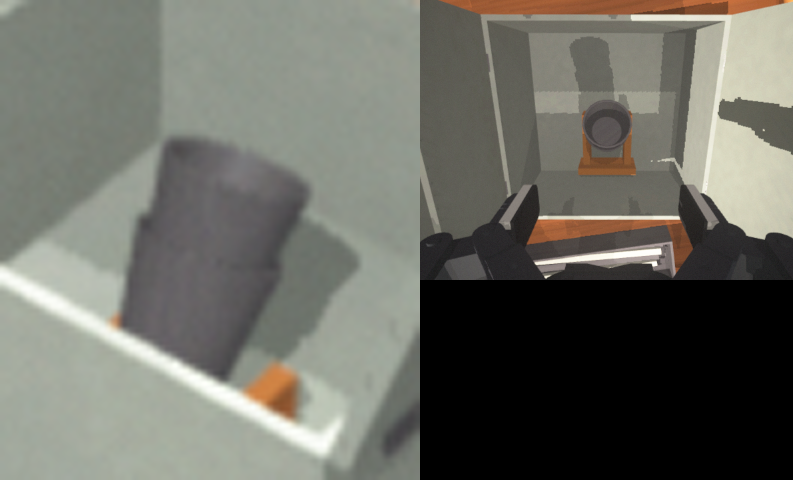

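View 12: the pot sits nested. About 13 px of it stands out, against 13.0 px expected for 34 mm, and the pot_center and nest_home means agree to about 1.5 mm. Now the rebated (left) leaf: close the fingers, go over it and down on its outside.

servo_tool:
  series:
    - {"x": 0,"y": 0.0,"z": 0.03,"twist": 0}
    - {"x": 0,"y": 0.005,"z": 0.06,"twist": 0}
    - {"x": 0.003,"y": 0.035,"z": 0.07,"twist": 0}
    - {"x": 0.006,"y": 0.07,"z": 0.07,"twist": 0}
    - {"x": 0.009,"y": 0.105,"z": 0.07,"twist": 0}
    - {"x": 0.012,"y": 0.14,"z": 0.07,"twist": 0}
    - {"x": 0.015,"y": 0.175,"z": 0.07,"twist": 0}
    - {"x": 0.018,"y": 0.205,"z": 0.07,"twist": 0}
    - {"x": 0.02,"y": 0.23,"z": 0.07,"twist": 0}
    - {"x": 0.02,"y": 0.235,"z": 0.07,"twist": 0}
  gripper: 0.0

```text
time: 17.87
ee_pos: [0.565, 0.4226, 0.3679]
tool_rot: [[0.161, 0.987, -0.003], [0.987, -0.161, 0.003], [0.003, -0.003, -1.0]]
wrist_force: [-1.9, 0.5, -0.8]
gripper_width: 0.0
```

servo_tool:
  series:
    - {"x": 0,"y": 0,"z": -0.02,"twist": 0}
    - {"x": 0,"y": 0,"z": -0.05,"twist": 0}
    - {"x": 0,"y": 0,"z": -0.08,"twist": 0}
    - {"x": 0,"y": 0,"z": -0.11,"twist": 0}
    - {"x": 0,"y": 0,"z": -0.122,"twist": 0}
    - {"x": 0,"y": 0,"z": -0.122,"twist": 0}

```text
time: 18.37
ee_pos: [0.5655, 0.414, 0.2431]
tool_rot: [[0.168, 0.986, -0.006], [0.986, -0.168, -0.006], [-0.007, -0.005, -1.0]]
wrist_force: [-0.9, -0.4, 0.5]
gripper_width: 0.001
```

servo_tool:
  series:
    - {"x": -0.003,"y": -0.02,"z": 0.001,"twist": 0}
    - {"x": -0.006,"y": -0.04,"z": 0.002,"twist": 0}
    - {"x": -0.0085,"y": -0.058,"z": 0.003,"twist": 0}
    - {"x": -0.011,"y": -0.0744,"z": 0.003,"twist": 0}
    - {"x": -0.013,"y": -0.0875,"z": 0.003,"twist": 0}
    - {"x": -0.0154,"y": -0.1,"z": 0.002,"twist": 0}
    - {"x": -0.0175,"y": -0.1125,"z": -0.001,"twist": 0}
    - {"x": -0.0197,"y": -0.125,"z": -0.005,"twist": 0}
    - {"x": -0.0216,"y": -0.136,"z": -0.012,"twist": 0}
    - {"x": -0.0235,"y": -0.147,"z": -0.019,"twist": 0}

```text
time: 19.2
ee_pos: [0.5461, 0.2711, 0.2317]
tool_rot: [[0.167, 0.986, 0.007], [0.986, -0.167, 0.005], [0.006, 0.006, -1.0]]
wrist_force: [1.4, 1.6, 4.4]
gripper_width: 0.003
```

servo_tool:
  series:
    - {"x": -0.0015,"y": -0.009,"z": -0.009,"twist": 0}
    - {"x": -0.003,"y": -0.0177,"z": -0.019,"twist": 0}
    - {"x": -0.004,"y": -0.024,"z": -0.03,"twist": 0}
    - {"x": -0.005,"y": -0.03,"z": -0.042,"twist": 0}
    - {"x": -0.0055,"y": -0.033,"z": -0.054,"twist": 0}
    - {"x": -0.006,"y": -0.036,"z": -0.064,"twist": 0}
    - {"x": -0.006,"y": -0.036,"z": -0.07,"twist": 0}
    - {"x": -0.006,"y": -0.036,"z": -0.071,"twist": 0}

```text
time: 19.87
ee_pos: [0.5396, 0.2322, 0.1599]
tool_rot: [[0.169, 0.986, 0.003], [0.986, -0.169, -0.001], [-0.001, 0.004, -1.0]]
wrist_force: [-2.9, -5.4, 20.9]
gripper_width: 0.001
```

The rebated leaf is at its stop (tip z = 0.160, 21 N). Now over to the outside of the flanged leaf.

servo_tool:
  series:
    - {"x": 0,"y": 0,"z": 0.03,"twist": 0}
    - {"x": 0,"y": 0,"z": 0.07,"twist": 0}
    - {"x": 0,"y": 0,"z": 0.11,"twist": 0}
    - {"x": 0,"y": 0,"z": 0.15,"twist": 0}
    - {"x": -0.003,"y": -0.015,"z": 0.185,"twist": 0}
    - {"x": -0.008,"y": -0.045,"z": 0.21,"twist": 0}
    - {"x": -0.014,"y": -0.08,"z": 0.213,"twist": 0}
    - {"x": -0.02,"y": -0.12,"z": 0.213,"twist": 0}
    - {"x": -0.027,"y": -0.16,"z": 0.213,"twist": 0}
    - {"x": -0.034,"y": -0.2,"z": 0.213,"twist": 0}

```text
time: 20.7
ee_pos: [0.5036, 0.0322, 0.3718]
tool_rot: [[0.166, 0.986, 0.003], [0.986, -0.166, 0.0], [0.001, 0.003, -1.0]]
wrist_force: [0.3, -1.2, 1.0]
gripper_width: -0.003
```

servo_tool:
  series:
    - {"x": -0.005,"y": -0.03,"z": 0,"twist": 0}
    - {"x": -0.008,"y": -0.046,"z": 0,"twist": 0}
    - {"x": -0.008,"y": -0.046,"z": -0.02,"twist": 0}
    - {"x": -0.008,"y": -0.046,"z": -0.055,"twist": 0}
    - {"x": -0.008,"y": -0.046,"z": -0.09,"twist": 0}
    - {"x": -0.008,"y": -0.046,"z": -0.115,"twist": 0}
    - {"x": -0.008,"y": -0.046,"z": -0.12,"twist": 0}
    - {"x": -0.008,"y": -0.046,"z": -0.12,"twist": 0}

```text
time: 21.37
ee_pos: [0.4953, -0.0123, 0.2499]
tool_rot: [[0.167, 0.986, -0.002], [0.986, -0.167, 0.0], [-0.0, -0.002, -1.0]]
wrist_force: [0.6, 0.4, 0.8]
gripper_width: -0.0
```

```bash
python3 - <<'E'
from h import *
for c in('scene','top'):
  for i in range(2):
    a=r.snapshot(c)
    for n in('rebated_edge','flanged_edge'):
      print(c,n,[(np.round(d['xyz'],3).tolist(),round(d['confidence'],2)) for d in r.mark_of(c,n)][:2])
print(T([.551,.178,-.170],leaf(1,0,.141,.004,0)),r.observe()['ee_pos'],r.observe()['wrist_force'])
E
```

```text
scene rebated_edge [([0.553, 0.167, 0.152], 0.63)]
scene flanged_edge [([0.527, 0.034, 0.298], 0.69)]
scene rebated_edge [([0.551, 0.171, 0.154], 0.96)]
scene flanged_edge [([0.527, 0.033, 0.3], 0.84), ([0.276, -0.25, -0.003], 0.68)]
top rebated_edge [([0.548, 0.171, 0.152], 0.71)]
top flanged_edge [([0.524, 0.038, 0.297], 0.8)]
top rebated_edge [([0.551, 0.174, 0.154], 0.6)]
top flanged_edge [([0.524, 0.037, 0.3], 0.56)]
[[0.54998491 0.17208649 0.154     ]] [ 0.49585146 -0.01240038  0.25053704] [ 0.67184502 -0.28334112  0.62218515]
```

The rebated edge reads z = 0.152–0.154, where 0.154 means shut. The flanged leaf is still upright. Closing it now.

servo_tool:
  series:
    - {"x": 0.0035,"y": 0.02,"z": 0,"twist": 0}
    - {"x": 0.0067,"y": 0.04,"z": 0,"twist": 0}
    - {"x": 0.009,"y": 0.053,"z": 0,"twist": 0}
    - {"x": 0.0111,"y": 0.0657,"z": -0.001,"twist": 0}
    - {"x": 0.0132,"y": 0.078,"z": -0.004,"twist": 0}
    - {"x": 0.0154,"y": 0.0906,"z": -0.008,"twist": 0}
    - {"x": 0.0173,"y": 0.1016,"z": -0.015,"twist": 0}
    - {"x": 0.0191,"y": 0.1126,"z": -0.022,"twist": 0}
    - {"x": 0.0207,"y": 0.1215,"z": -0.031,"twist": 0}
    - {"x": 0.0222,"y": 0.1303,"z": -0.041,"twist": 0}

```text
time: 22.8
ee_pos: [0.5185, 0.1196, 0.2087]
tool_rot: [[0.167, 0.986, 0.001], [0.986, -0.167, 0.001], [0.001, 0.001, -1.0]]
wrist_force: [-0.4, -2.0, 2.3]
gripper_width: -0.002
```

servo_tool:
  series:
    - {"x": 0.001,"y": 0.0063,"z": -0.011,"twist": 0}
    - {"x": 0.002,"y": 0.0122,"z": -0.023,"twist": 0}
    - {"x": 0.0026,"y": 0.0153,"z": -0.035,"twist": 0}
    - {"x": 0.003,"y": 0.0182,"z": -0.045,"twist": 0}
    - {"x": 0.003,"y": 0.0182,"z": -0.051,"twist": 0}
    - {"x": 0.003,"y": 0.0182,"z": -0.052,"twist": 0}

```text
time: 23.3
ee_pos: [0.5214, 0.1379, 0.1597]
tool_rot: [[0.166, 0.986, 0.002], [0.986, -0.166, 0.002], [0.002, 0.002, -1.0]]
wrist_force: [-8.5, 0.8, 38.4]
gripper_width: 0.001
```

servo_tool:
  series:
    - {"x": 0,"y": 0,"z": 0.01,"twist": 0}
    - {"x": 0,"y": 0,"z": 0.04,"twist": 0}
    - {"x": -0.02,"y": -0.02,"z": 0.08,"twist": 0}
    - {"x": -0.05,"y": -0.05,"z": 0.12,"twist": 0}
    - {"x": -0.07,"y": -0.085,"z": 0.14,"twist": 0}
    - {"x": -0.085,"y": -0.12,"z": 0.15,"twist": 0}
    - {"x": -0.095,"y": -0.155,"z": 0.15,"twist": 0}
    - {"x": -0.1,"y": -0.18,"z": 0.15,"twist": 0}
    - {"x": -0.1,"y": -0.18,"z": 0.15,"twist": 0}
    - {"x": -0.1,"y": -0.18,"z": 0.15,"twist": 0}

```text
time: 24.13
ee_pos: [0.4197, -0.0466, 0.3069]
tool_rot: [[0.174, 0.985, -0.001], [0.985, -0.174, -0.001], [-0.001, -0.001, -1.0]]
wrist_force: [-0.4, 0.1, -0.6]
gripper_width: -0.002
```

```bash
python3 - <<'E'
from h import *
for c in('scene','top'):
  for i in range(3):
    a=r.snapshot(c)
    for n in('rebated_edge','flanged_edge'):
      print(c,n,[(np.round(d['xyz'],3).tolist(),round(d['confidence'],2)) for d in r.mark_of(c,n)][:2])
  cv2.imwrite(f'pics/end_{c}.png',a[:,:,::-1])
  for n in('tin_center','dish_center','mug','hammer','wrench','brush'):
      print(c,n,[(np.round(d['xyz'],3).tolist(),round(d['confidence'],2)) for d in r.mark_of(c,n)][:2])
print('exp',T([.551,.178,-.170],leaf(-1,0,.149,.010,0)))
# change outside chest/arm vs first top view
d=cv2.absdiff(cv2.imread('pics/top.png'),cv2.imread('pics/end_top.png')).max(2)
for n,(x,y) in dict(hammer=(135,190),mug=(167,262),wrench=(220,268),brush=(375,270),tin=(387,158),dish=(385,213),yellow=(444,153),brown=(429,227)).items():
    print(n,d[y-22:y+22,x-22:x+22].mean().round(1),end=' ')
s=r.observe();print(s['time'],s['ee_pos'],s['wrist_force'])
E
```

```text
scene rebated_edge [([0.552, 0.17, 0.15], 0.7)]
scene flanged_edge [([0.556, 0.189, 0.162], 0.98)]
scene rebated_edge [([0.552, 0.168, 0.154], 0.77)]
scene flanged_edge [([0.556, 0.188, 0.161], 0.74)]
scene rebated_edge [([0.551, 0.171, 0.151], 0.83)]
scene flanged_edge [([0.555, 0.187, 0.162], 0.73)]
scene tin_center [([0.621, -0.266, 0.045], 0.7)]
scene dish_center [([0.457, -0.267, 0.018], 0.87)]
scene mug [([0.292, 0.388, 0.001], 0.93)]
scene hammer [([0.514, 0.512, 0.002], 0.77)]
scene wrench []
scene brush [([0.275, -0.25, -0.004], 0.72)]
top rebated_edge [([0.553, 0.174, 0.157], 0.9)]
top flanged_edge [([0.549, 0.193, 0.158], 0.63)]
top rebated_edge [([0.55, 0.173, 0.155], 0.79)]
top flanged_edge [([0.549, 0.191, 0.161], 0.94)]
top rebated_edge [([0.55, 0.172, 0.155], 0.77)]
top flanged_edge [([0.555, 0.194, 0.159], 0.87)]
top tin_center [([0.626, -0.269, 0.054], 0.9), ([0.27, 0.239, 0.002], 0.53)]
top dish_center [([0.458, -0.268, 0.017], 0.68)]
top mug [([0.289, 0.384, -0.004], 0.68)]
top hammer [([0.513, 0.503, -0.001], 0.64)]
top wrench [([0.27, 0.24, -0.0], 0.9)]
top brush [([0.28, -0.251, 0.001], 0.59)]
exp [[0.55336855 0.19179819 0.16      ]]
hammer 35.5 mug 7.2 wrench 8.5 brush 16.9 tin 6.8 dish 12.6 yellow 7.0 brown 7.8 25.6333 [ 0.42094809 -0.04390947  0.3073058 ] [-0.59253575 -0.90249086  0.66477394]
```

```bash
python3 -c "
from plant import r
print(r.sign_off())"
```

```text
the job is handed in; nothing more can be done
None
```

The stray dark pot is nested in the leaning pot and the chest is shut, the rebated leaf first and the flanged leaf last, lapping over it. I handed the job in at about 25.6 s. The sign-off gives no verdict.

**Pot:** I gripped it near the rim, turned it to about 27° in the jaws against the chest's front wall edge, and lowered it along the nest axis until it seated with about 34 N. I kept hold until it was down.

**Last checks:**
- **Nesting:** after release, the pot centre and nest_home readings agreed to about 1.6 mm. About 34 mm of the pot stood out, as it should.
- **Leaves:** both were pressed to their stops with the fingertips at z = 0.160 (about 21 N and 38 N). The flanged edge reads z = 0.158–0.162 (0.160 expected) and the rebated edge 0.150–0.157 (0.154 expected).
- **Bystanders:** tin, dish, mug and hammer read the same positions as at the start, to within a few mm. The wrench, brush and the brown and yellow look-alikes were compared only by image difference, and showed no sign of having moved. The gripper was clear of everything.

**Disagreements:**
- **Measured TCP:** it sat about (-3, +4) mm from the commanded pose through the pot handling, so I trusted the commanded pose.
- **First tilt:** it reached only about 17°, so I repeated it.
- **Hammer area:** its patch of the top image changed (mean difference 35). I put that down to the leaf no longer being over it, since its measured position is unchanged.

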